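# Clamp a carton with the cross handle under the stand's shelf

### The arm

A 7-joint arm with a two-finger parallel gripper is mounted at the origin on the work surface. World frame = base frame: x ahead of the robot, y to its left, z up, the work surface at z = 0. Lengths are in m, angles in degrees, forces in N, time in s.
With the tool pointing down it reaches from about 0.425 to 0.875 m from the base axis. Payload 4.7 kg.
Tool frame: the origin (TCP) lies between the finger pads; the fingertips stand 19 mm ahead of it and the grasp point (between the pads) is the TCP; x points along the fingers, z is the direction in which the jaws open and shut, and the axes are right-handed (so a half turn about x gives the same grasp; the last joint's range is limited). The gripper opens to 87 mm and grips with 3 to 60 N. Pads are 19 mm wide; open, the fingers measure 117 mm over their backs; the gripper's body (75 mm by 190 mm) begins 51 mm behind the grasp point.
Start: joints at [0.808, 18.392, -4.016, 83.108, 1.295, 78.541, -3.26], TCP at [0.65, -0, 0.242] pointing down, gripper open.
Joint ranges: [-163.93, 163.93], [-17.29, 119.83], [-79.2, 71.16], [3.27, 140.29], [-89.18, 269.18], [5.43, 117.66], [-154.24, 154.24]. Speed limits (degrees/s): [147.25, 147.25, 180, 180, 180, 180, 180].

### API

Orientations are given as [roll, pitch, yaw] about the fixed x, y, z axes, in that order (R = Rz(yaw) Ry(pitch) Rx(roll)).
In Python, from cell import monitor, read_camera, camera_model, env, regions_of gives the robot as it stands. The module is installed in compiled form; this text tells all that it offers.
- The arm moves only by the tool step_arm, never from a script. Its argument "deltas" is a list of rows, each a list of 5 numbers: the gripper's target within -1 to 1 (fully open at 1, half-way at 0, shut at -1), then the shift along the tool's x, y, z in m, then the turn about the tool's x in degrees. A call has 1 to 12 rows; each row is the pose to reach, as a shift and turn from the pose commanded when the call began, along the tool's axes at that moment; what a row does not reach only later rows make up. A row lasts 1/8 s, in which the tool goes at most 62.5 mm and 10.7 degrees, less where a joint would pass 70% of its speed; a pose out of reach is approached as far as the arm can. A call with a gripper value outside its range is refused whole. The fingers move at their own pace and stop on an object; "newtons" is the grip in N (left out, the last holds). Time passes only in rows, so rows that repeat a pose let the fingers close. It gives the time, the measured TCP pose, the force and the opening at its end, in the units of the state.
- monitor.get_obs(): the state, without advancing time (a new reading comes with each control period).
- read_camera(name): name is "scene" or "side" or "wrist"; returns (picture, depth): 480x640x3 uint8, red, green, blue; 480x640 float32, m along the optical axis (not along the pixel's ray), 0 where there is no reading.
- camera_model(name): a dict with "fx", "fy", "cx", "cy" (pixels), "xyz" and "attitude" of the camera in the world. Camera axes: x right, y down, z forward; pixel columns grow to the right and rows downward; lengths in m; the calibration is good to about 2 mm. A picture is of the moment at which its call begins: read the wrist's pose just before it. camera_model takes no time and is no camera call; for the wrist camera it gives the pose at the moment of the call.
- env.sign_off(): hands the job in, once; it reports no verdict.
Trained networks look in the newest picture that a camera, given by its name, has taken for a name from the list of things; names that differ only in an ending like _2 or _b are one class to them, and where a whole thing is asked for, a point or a joint stands for the part that bears it (a point fixed in the world has none). Each returns a list of dicts, best first, with "p" (0 to 1); they miss things now and then, are a little off and sometimes report something else, mostly with a low value. They report only what shows in the picture. A call takes as long as a camera call. They do not tell look-alikes from the thing itself.
- regions_of(camera, thing): "pixels" (480x640 bool, what is visible of it) and "pixel" ([column, row] in pixels, amid what is visible of it).
The state is a dict: "time_s": time; "qpos": joint angles; "joint_velocities": joint speeds; "effort": joint torques, N m; "tool_pos": TCP position; "tool_rot": TCP orientation; "force": force on the tool from outside, world axes, zero at the start; "wrist_torque": the same for the moment, N m; "grip_width": finger opening in m.
Only numpy, scipy, OpenCV 4.12 (cv2) and the standard library are available. Lean on these libraries where they do the work, as an engineer would, in place of code of your own. Each camera call takes 0.05 s, during which the arm holds its last target. There are 200 camera calls.

### The job

Put the small carton with the orange tape upright on the raised blue stand, midway between the white lines and between the jaw and the fence, and let go of it. Then gently turn the cross handle under the stand's front edge clockwise (seen from above) until the jaw holds the carton firmly against the fence, with about 14 N, without crushing it, and leave it clamped. Leave everything else on the bench where it is.

Things in the scene. Friction and masses are not known exactly. Their poses are not given: they have to be found in the camera images.
- carton: The carton to clamp: brown cardboard with a 16 mm band of orange tape over it. 56 mm along its x, 70 mm along its y, 80 mm high, 0.2 to 0.45 kg, rigid. Origin: centre of its underside. It starts on the bench, upright. Take it by its two x faces (56 mm apart), because in the stand its y faces look at the jaw and the fence.
- stand: Blue clamp stand fixed to the bench. Origin: centre of its underside; x points away from its front edge (the front looks to the robot), y to the left seen from the robot. Shelf 180 mm (x) by 260 mm (y), top 110 mm, underside 98 mm above the bench, front edge at x = -90 mm, open below at the front. On it, at the right (-y), a steel jaw with a black pad; at the left a steel fence.
- bay (a point): Where the carton goes: on the shelf's top at the stand's x = 25 mm, y = 0, between white lines at x = -6 and 56 mm; axes as the stand's. Carton centre within 20 mm of it along x, square to the stand. The fence (70 mm along x, 48 mm high) is adjustable: its carton face stands anywhere from y = 44 to 56 mm and is not measured, so how far the handle must turn is not known beforehand.
- pad: Black rubber pad of the jaw, 50 mm (x), 8 mm (y), 34 mm (z); origin at its centre, 20 mm above the shelf; axes as the stand's. On a stiff spring, 6 N per mm. Unpressed, its carton face is at the stand's y = -50 mm + 20 mm x (handle joint value). It should hold the carton with 14 N: from 8 to 24 N is well held, from 28 N the carton is crushed.
- handle (a joint): Cross handle's angle, rad: 0 to 0.5 at the start, stop at 2.6; grows clockwise from above (front arm moves to +y); closes the jaw 20 mm per rad. Stays where left. Turning it takes 0.55 N m with the jaw free, some 0.03 more while it slides the loose carton, then, once that bears on the fence, 0.02 N m more per newton of clamping: 0.83 N m at 14 N, about 0.12 rad after bearing. Push with under 25 N.
- hub (a point): Centre of the cross handle on its vertical axis, 79 mm above the bench, 10 mm behind the shelf's front edge (stand's x = -80 mm, y = 0). It turns with the handle: four black arms with orange ends point along its +x, -x, +y, -y: level round bars, 16 mm thick, reaching 96 mm from the axis, 11 mm clear under the shelf. At joint 0 its axes are the stand's. One or two arms always stick out in front, to be pushed from above.
- brown_carton: Bystander: plain brown carton, 75 x 100 x 55 mm, origin at the centre of its underside. Leave alone.
- flat_carton: Bystander: plain flat carton, 110 x 80 x 35 mm, origin at the centre of its underside. Leave alone.
- tape_gun: Bystander: red tape dispenser with an orange roll, 150 x 50 x 78 mm, origin under its middle. Leave alone.
- scanner: Bystander: black hand scanner lying on a grey cradle, 130 x 60 x 40 mm, origin under its middle. Leave alone.
- mug: Bystander: white mug, 76 mm across, 90 mm high, origin at the centre of its underside. Leave alone.
- spray: Bystander: white bottle with blue cap, 60 mm across, 150 mm high, origin at the centre of its underside. Leave alone.
Mind the look-alikes: they are no part of the job. What is shaped like the carton but green or red is not meant.

How it is judged:
By the outcome, as a careful person would: the job done as asked, in the order asked, and still so for the second after the job is handed in, with the robot touching nothing.
It also fails if it takes over 70 s, if anything falls off the work surface, if the arm or the gripper's body presses on something with over 40 N, if the wrist force passes 120 N, or if a joint passes its speed limit or range.

## Working session

There is one attempt and no reset: what is moved stays moved. The work goes in short steps, Python scripts to look and compute and a tool call to move; the robot and the scene stay as the last step left them, time stands still between calls to the robot, and variables do not carry over. Pictures are saved under pics/ and viewed, about 8 in all and at most 12, crops included, and the job is handed in when it is done.

Besides the shell and the picture viewer there is one more tool, called after "Emit:" as name([rows], argument=value, ...), one row to a line, values as JSON. step_arm: Moves the arm, as the interface text tells. Its arguments: {"type":"object","properties":{"deltas":{"type":"array"},"newtons":{"type":"number"}},"required":["deltas"]}

```bash
mkdir -p pics
cat > h.py <<'E'
import numpy as np, cv2
from scipy.spatial.transform import Rotation as R
from cell import monitor, read_camera, camera_model, env, regions_of
def cam_pts(depth,m):
    v,u=np.mgrid[:480,:640]
    p=np.stack([(u-m['cx'])/m['fx']*depth,(v-m['cy'])/m['fy']*depth,depth],-1)
    a=np.array(m['attitude'])
    r=a if a.shape==(3,3) else R.from_euler('xyz',a,degrees=True).as_matrix()
    return p@r.T+np.array(m['xyz'])
def snap(name,fn=None):
    m=camera_model(name); img,d=read_camera(name)
    if fn: cv2.imwrite('pics/'+fn,img[:,:,::-1])
    return img,d,cam_pts(d,m)
E
python3 - <<'E'
from h import *
print(monitor.get_obs())
for c in ['scene','side','wrist']: print(camera_model(c))
i,d,p=snap('scene','s1.png'); 
for t in ['carton','stand','handle','pad','brown_carton','tape_gun']:
    for r in regions_of('scene',t)[:4]:
        q=p[r['pixels']&(d>0)]; print(t,round(r['p'],2),r['pixel'],r['pixels'].sum(),np.round(np.percentile(q,[3,50,97],axis=0),3).tolist())
np.savez('s1.npz',i=i,d=d,p=p)
i2,d2,p2=snap('side','d1.png'); np.savez('d1.npz',i=i2,d=d2,p=p2)
a=cv2.imread('pics/s1.png');b=cv2.imread('pics/d1.png')
E
```

```text
{'time_s': 0.0, 'qpos': array([ 0.80845142, 18.44016697, -4.01480478, 83.17488548,  1.2972794 ,
       78.53965203, -3.25998137]), 'joint_velocities': array([-0.01352906, -0.03981029, -0.00980631, -0.01316404,  0.0950019 ,
       -0.01128836,  0.02881307]), 'effort': array([-2.58547143e-04, -4.91284704e+01, -4.03903294e-01, -3.12526345e+01,
       -6.40594075e-02,  4.37659642e-02,  1.61017233e-04]), 'tool_pos': array([ 6.49489549e-01, -7.68947759e-05,  2.40448976e-01]), 'tool_rot': array([-175.74154539,   89.89035836, -175.74046342]), 'force': array([0.14022979, 0.60343309, 0.64504121]), 'wrist_torque': array([-0.02503087,  0.0261723 , -0.01967298]), 'grip_width': 0.08696591634860103}
{'fx': 500.7648213281508, 'fy': 500.7648213281508, 'cx': 326.75585392714555, 'cy': 241.50032031714898, 'xyz': array([ 1.40038727, -0.23966568,  0.87979086]), 'attitude': array([-129.21130003,   -1.10136954,   75.04233394])}
{'fx': 594.6848889791505, 'fy': 594.6848889791505, 'cx': 330.22427194929986, 'cy': 225.86564251075123, 'xyz': array([-0.4012441 ,  1.18651907,  0.98659466]), 'attitude': array([-120.
[... 499 characters left out ...]
 801 [[0.276, -0.286, 0.01], [0.335, -0.254, 0.072], [0.349, -0.223, 0.082]]
stand 0.61 [340.6, 288.8] 8972 [[0.506, -0.095, 0.007], [0.652, 0.015, 0.108], [0.696, 0.15, 0.136]]
handle 0.69 [498.8, 267.6] 1507 [[0.558, 0.397, 0.001], [0.611, 0.438, 0.04], [0.654, 0.508, 0.078]]
handle 0.65 [131.6, 338.6] 1652 [[0.639, -0.46, 0.005], [0.666, -0.431, 0.083], [0.676, -0.407, 0.15]]
brown_carton 0.72 [203.4, 336.7] 2125 [[0.617, -0.356, 0.004], [0.672, -0.306, 0.053], [0.702, -0.255, 0.057]]
brown_carton 0.47 [410.3, 228.4] 933 [[0.327, 0.243, 0.003], [0.395, 0.291, 0.034], [0.435, 0.344, 0.038]]
tape_gun 0.97 [499.0, 269.6] 1539 [[0.559, 0.397, 0.0], [0.61, 0.438, 0.039], [0.654, 0.512, 0.078]]
```

View pics/s1.png

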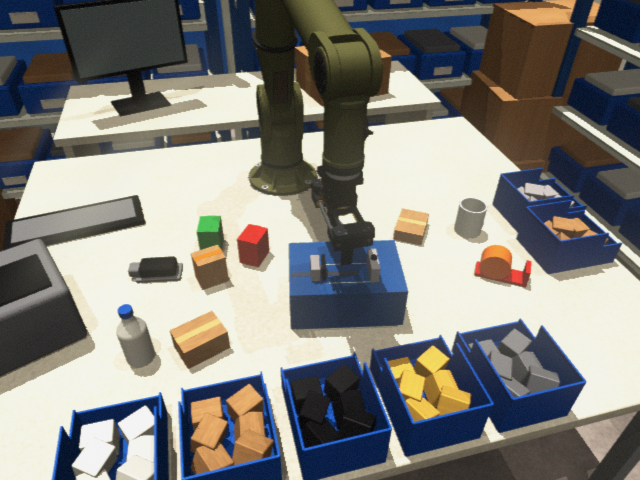

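View pics/d1.png

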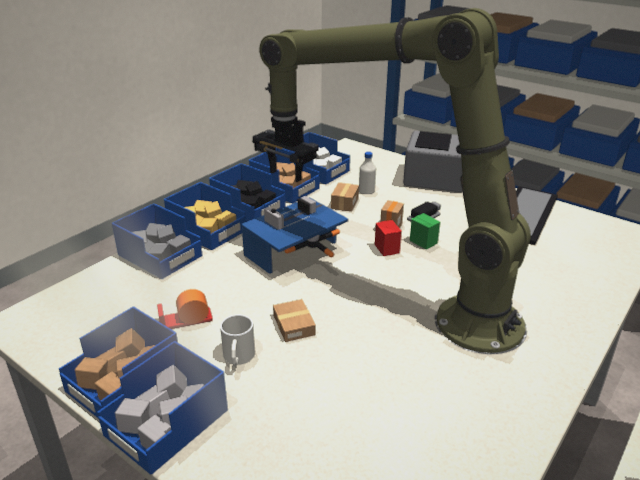

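The tall brown box with orange tape is at (211,267). The possible mix-ups are red (253,245), green (210,232), the plain brown carton (203,337) and the flat carton (411,226). I choose (211,267), check it in one crop, and measure.

Run:
```python
from h import *
a=np.load('s1.npz');b=np.load('d1.npz')
c1=cv2.resize(cv2.cvtColor(a['i'][205:300,160:300],cv2.COLOR_RGB2BGR),(560,380),interpolation=cv2.INTER_CUBIC)
c2=cv2.resize(cv2.cvtColor(b['i'][185:275,235:445],cv2.COLOR_RGB2BGR),(560,240),interpolation=cv2.INTER_CUBIC)
cv2.imwrite('pics/c1.png',np.vstack([c1,c2[:220]]))
def rect(p,d,box,zl,zh):
    m=(d>0)&(p[...,0]>box[0])&(p[...,0]<box[1])&(p[...,1]>box[2])&(p[...,1]<box[3])&(p[...,2]>zl)&(p[...,2]<zh)
    q=p[m]; r=cv2.minAreaRect((q[:,:2]*1000).astype(np.float32)); print(m.sum(),np.round(q.mean(0),4),np.round(r[0],1),np.round(r[1],1),round(r[2],1))
for n,s in(('scene',a),('side',b)):
    print(n)
    rect(s['p'],s['d'],(.36,.52,-.33,-.215),.073,.09)
    rect(s['p'],s['d'],(.34,.44,-.21,-.1),.073,.09)
    rect(s['p'],s['d'],(.25,.36,-.3,-.2),.073,.09)
    rect(s['p'],s['d'],(.45,.75,-.2,.2),.105,.115)
```

```text
scene
497 [ 0.4409 -0.267   0.0791] [ 437.8 -267.3] [62.4 71.1] 13.7
423 [ 0.383  -0.1507  0.0792] [ 380.  -150.7] [58.3 74.8] 57.3
387 [ 0.3143 -0.2551  0.0793] [ 312.2 -255.2] [56.1 76.9] 78.5
4880 [0.6015 0.0307 0.1099] [587.2  36.5] [260.  185.5] 79.2
side
234 [ 0.4348 -0.262   0.0806] [ 438.  -267.9] [58.5 89.1] 17.2
268 [ 0.3765 -0.1459  0.0807] [ 378.2 -148.9] [56.7 80.7] 54.7
274 [ 0.3066 -0.251   0.0806] [ 309.9 -254.2] [65.8 77.8] 83.2
2297 [0.5718 0.0532 0.1109] [586.   35.1] [268.1 193.8] 78.8
```

View pics/c1.png

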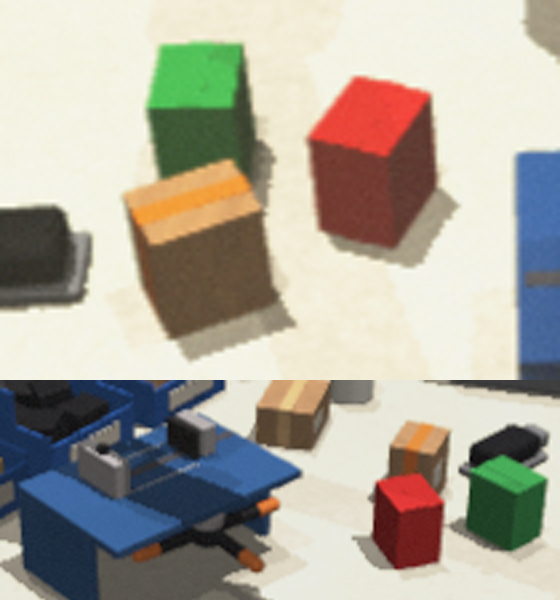

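The crop confirms that the brown carton with the orange tape is the one at scene pixel (211,267). The handle arms show under the stand's front edge. Next I look at the stand with the wrist camera from where the arm is now.

Run:
```python
from h import *
i,d,p=snap('wrist','w1.png'); np.savez('w1.npz',i=i,d=d,p=p)
for t in ['stand','pad','handle']:
    for r in regions_of('wrist',t)[:2]:
        q=p[r['pixels']&(d>0)]; print(t,round(r['p'],2),r['pixel'],np.round(np.percentile(q,[3,50,97],axis=0),3).tolist())
```

```text
stand 0.83 [221.8, 149.0] [[0.49, -0.049, 0.108], [0.589, 0.056, 0.111], [0.68, 0.141, 0.144]]
pad 0.62 [240.7, 273.9] [[0.578, -0.026, 0.115], [0.601, -0.017, 0.142], [0.624, -0.011, 0.149]]
handle 0.76 [41.7, 133.0] [[0.429, 0.057, 0.08], [0.455, 0.068, 0.086], [0.483, 0.081, 0.089]]
```

View pics/w1.png

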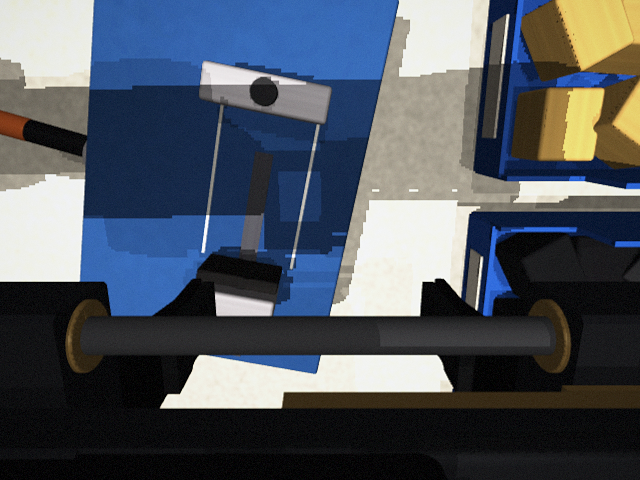

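Emit:
step_arm([
  [1, 0, -0.05, -0.04, -5],
  [1, 0, -0.1, -0.08, -10],
  [1, 0, -0.15, -0.12, -15],
  [1, 0, -0.2, -0.16, -15],
  [1, 0.02, -0.24, -0.19, -15],
  [1, 0.04, -0.267, -0.212, -15],
  [1, 0.04, -0.267, -0.212, -15],
  [1, 0.04, -0.267, -0.212, -15],
], newtons=20)

```text
time_s: 1.6
tool_pos: [0.4389, -0.2663, 0.2021]
tool_rot: [-5.6, 89.9, 9.4]
force: [0.7, -0.2, 0.2]
grip_width: 0.0869
```

The wrist view shows the fence at (265,90), the white lines near x=213 and 305, the pad at (240,270), and the front handle arm at (40,130). I now refine the stand, fence, pad, arm and carton poses.

Run:
```python
from h import *
np.set_printoptions(suppress=True,precision=4)
def rect(p,d,box,zl,zh):
    m=(d>0)&(p[...,0]>box[0])&(p[...,0]<box[1])&(p[...,1]>box[2])&(p[...,1]<box[3])&(p[...,2]>zl)&(p[...,2]<zh)
    q=p[m]; r=cv2.minAreaRect((q[:,:2]*1000).astype(np.float32)); print(m.sum(),q.mean(0),r); return q
w=np.load('w1.npz');p,d=w['p'],w['d']
q=rect(p,d,(.4,.8,-.2,.25),.105,.115)
# front edge: min x per y bin
def edge(q,lo,hi,sgn):
    P=[]
    for y in np.arange(lo,hi,.005):
        s=q[(abs(q[:,1]-y)<.0025)]
        if len(s)>8: P.append((y,np.percentile(s[:,0],2 if sgn<0 else 98)))
    P=np.array(P); k=np.polyfit(P[:,0],P[:,1],1); r=P[:,1]-np.polyval(k,P[:,0]); P=P[abs(r)<.004]; k=np.polyfit(P[:,0],P[:,1],1)
    print('edge',sgn,'yaw',-np.degrees(np.arctan(k[0])) if 0 else np.degrees(np.arctan(-k[0])),k,len(P)); return k
edge(q,.0,.13,-1);edge(q,-.04,.13,1)
C=np.array([.587,.036]);th=np.radians(-11)
x=np.array([np.cos(th),np.sin(th)]);y=np.array([-x[1],x[0]])
def st(P): return np.c_[(P[:,:2]-C)@x,(P[:,:2]-C)@y,P[:,2]]*1000
for n in ['w1','s1','d1']:
    s=np.load(n+'.npz'); P=st(s['p'][s['d']>0])
    b=lambda lo,hi: P[np.all((P>lo)&(P<hi),axis=1)]
    f=b([-30,20,125],[80,90,170]);j=b([-30,-110,125],[80,-20,170]);a=b([-200,-100,70],[-95,100,100]);sh=b([-120,-160,105],[120,160,114])
    for nm,v in(('fence',f),('jaw',j),('arm',a),('shelf',sh)):
        if len(v)>5: print(n,nm,len(v),np.percentile(v,[1,5,50,95,99],axis=0).round(1).tolist())
    if len(a)>20: 
        t=a[a[:,2]>84]; print(cv2.fitLine(t[:,:2].astype(np.float32),cv2.DIST_L2,0,.01,.01).ravel() if len(t)>10 else '')
i,d,p=snap('wrist','w2.png'); print(monitor.get_obs()['tool_pos'])
rect(p,d,(.36,.52,-.34,-.2),.073,.09)
```

```text
77138 [0.5895 0.0561 0.1106] ((585.5850830078125, 36.00654602050781), (258.6827392578125, 180.15208435058594), 78.91053771972656)
edge -1 yaw -10.672591320278114 [0.1885 0.4916] 26
edge 1 yaw -11.028892287180872 [0.1949 0.6667] 34
w1 fence 5185 [[-10.0, 49.7, 141.1], [-7.2, 50.4, 151.0], [24.1, 59.5, 152.6], [55.0, 68.5, 158.7], [57.9, 69.4, 159.6]]
w1 jaw 3508 [[-0.1, -74.5, 125.9], [3.6, -71.3, 129.5], [26.4, -53.9, 146.8], [46.5, -47.4, 148.4], [48.3, -47.2, 148.9]]
w1 arm 2041 [[-163.4, -3.3, 79.7], [-160.5, -1.3, 81.9], [-134.2, 6.9, 86.6], [-106.2, 14.3, 88.9], [-97.4, 15.9, 99.1]]
w1 shelf 77115 [[-88.7, -120.9, 109.0], [-81.7, -78.7, 109.4], [-5.2, 22.2, 110.6], [80.9, 106.7, 111.8], [86.9, 119.1, 112.3]]
[   0.9951   -0.0987 -133.143     6.0057]
s1 fence 306 [[-6.7, 48.7, 125.8], [-2.6, 49.0, 128.2], [37.2, 56.5, 150.8], [60.1, 67.5, 157.6], [61.3, 68.7, 160.2]]
s1 jaw 304 [[-0.1, -81.2, 126.1], [4.4, -80.1, 128.3], [34.2, -66.8, 145.7], [49.9, -49.5, 148.6], [50.9, -48.7, 149.7]]
s1 shelf 4858 [[-87.0, -127.4, 105.9], [-75.7, -119.2, 107.2], [23.1, -8.6, 109.9], [87.0, 118.7, 112.2], [90.1, 127.3, 113.1]]
d1 fence 243 [[-14.2, 48.6, 125.5], [-12.1, 50.7, 127.2], [15.6, 65.6, 145.9], [55.0, 70.8, 156.5], [59.9, 72.5, 162.0]]
d1 jaw 206 [[-6.4, -80.7, 125.3], [-3.5, -77.9, 126.8], [15.0, -58.9, 144.1], [45.7, -47.0, 150.5], [48.5, -44.6, 152.1]]
d1 arm 169 [[-177.2, -86.6, 72.1], [-174.2, -65.9, 76.2], [-128.0, 7.9, 85.8], [-95.5, 14.7, 93.3], [-95.1, 17.6, 98.6]]
d1 shelf 2173 [[-93.1, -128.2, 105.7], [-89.1, -115.9, 107.1], [-24.3, 12.9, 110.9], [76.0, 124.8, 113.5], [86.4, 130.0, 113.9]]
[   0.8684   -0.4958 -128.5173    0.5259]
[ 0.4393 -0.266   0.2023]
8605 [ 0.4365 -0.2651  0.0806] ((436.8485412597656, -266.87945556640625), (56.07326126098633, 70.95986938476562), 14.803420066833496)
```

Stand centre is (0.586, 0.036) at yaw −11°. The fence face is at stand y ≈ 49.5 mm, the joint about 0.1 rad, and the carton at (0.4368, −0.2669) with yaw 14.8°. Descend and grasp.

Emit:
step_arm([
  [1, 0.04, 0, -0.0025, 0],
  [1, 0.08, 0, -0.0025, 0],
  [1, 0.12, 0, -0.0025, 0],
  [1, 0.152, 0, -0.0025, 0],
  [1, 0.152, 0, -0.0025, 0],
  [-1, 0.152, 0, -0.0025, 0],
  [-1, 0.152, 0, -0.0025, 0],
  [-1, 0.152, 0, -0.0025, 0],
  [-1, 0.152, 0, -0.0025, 0],
  [-1, 0.152, 0, -0.0025, 0],
], newtons=25)

```text
time_s: 2.9
tool_pos: [0.4364, -0.2678, 0.0504]
tool_rot: [-32.2, 89.9, -17.2]
force: [1.3, -0.1, 3.7]
grip_width: 0.0555
```

Emit:
step_arm([
  [-1, -0.02, 0, 0, 0],
  [-1, -0.06, 0, 0, 0],
  [-1, -0.11, 0, 0, 0],
  [-1, -0.16, 0.01, 0.01, 0],
  [-1, -0.2, 0.035, 0.035, 4],
  [-1, -0.2, 0.07, 0.07, 9],
  [-1, -0.2, 0.105, 0.105, 14],
  [-1, -0.2, 0.14, 0.14, 19],
  [-1, -0.2, 0.175, 0.175, 23],
  [-1, -0.2, 0.21, 0.21, 26],
  [-1, -0.2, 0.235, 0.235, 26],
  [-1, -0.2, 0.2437, 0.2456, 26],
])

```text
time_s: 4.4
tool_pos: [0.6094, 0.034, 0.248]
tool_rot: [177.3, 89.8, 166.5]
force: [-0.9, -0.9, -3.6]
grip_width: 0.0559
```

Emit:
step_arm([
  [-1, 0, 0, 0, 0],
  [-1, 0, 0, 0, 0],
  [-1, 0, 0, 0, 0],
])

```text
time_s: 4.78
tool_pos: [0.6094, 0.0293, 0.2497]
tool_rot: [-76.2, 90.0, -87.4]
force: [0.1, -0.5, -3.9]
grip_width: 0.056
```

Run:
```python
from h import *
o=monitor.get_obs();print(o['tool_pos'],o['tool_rot'],o['force'],o['grip_width'])
C=np.array([.586,.036]);th=np.radians(-11)
x=np.array([np.cos(th),np.sin(th)]);y=np.array([-x[1],x[0]])
print((o['tool_pos'][:2]-C)@x,(o['tool_pos'][:2]-C)@y)
```

```text
[0.60938452 0.02931666 0.24974328] [-76.20306785  89.95284876 -87.3557282 ] [ 0.11532824 -0.50919061 -3.8911834 ] 0.056032590563677764
0.024230124708566947 -0.002098566662372456
```

Emit:
step_arm([
  [-1, 0.02, 0.002, 0.001, 0],
  [-1, 0.045, 0.002, 0.001, 0],
  [-1, 0.065, 0.002, 0.001, 0],
  [-1, 0.08, 0.002, 0.001, 0],
  [-1, 0.086, 0.002, 0.001, 0],
  [-1, 0.089, 0.002, 0.001, 0],
  [-1, 0.0895, 0.002, 0.001, 0],
  [-1, 0.0895, 0.002, 0.001, 0],
])

```text
time_s: 5.78
tool_pos: [0.6115, 0.0331, 0.1607]
tool_rot: [10.4, 89.9, -0.6]
force: [-0.1, 0.2, -3.1]
grip_width: 0.0559
```

Emit:
step_arm([
  [-1, 0.001, 0, 0, 0],
  [-1, 0.001, 0, 0, 0],
])

```text
time_s: 6.02
tool_pos: [0.6116, 0.0332, 0.1604]
tool_rot: [11.7, 89.9, 0.7]
force: [-1.3, 1.0, 2.9]
grip_width: 0.056
```

The shelf now carries the carton. Release it, rise, and look.

Emit:
step_arm([
  [1, 0, 0, 0, 0],
  [1, 0, 0, 0, 0],
  [1, 0, 0, 0, 0],
  [1, 0, 0, 0, 0],
  [1, -0.02, 0, 0, 0],
  [1, -0.06, 0, 0, 0],
  [1, -0.1, 0, 0, 0],
  [1, -0.12, 0, 0, 0],
  [1, -0.12, 0, 0, 0],
])

```text
time_s: 7.15
tool_pos: [0.6124, 0.0333, 0.2826]
tool_rot: [14.9, 89.7, 3.9]
force: [0.6, -0.2, 0.1]
grip_width: 0.087
```

```bash
cat >> h.py <<'E'
C=np.array([.586,.036]);th=np.radians(-11)
X=np.array([np.cos(th),np.sin(th)]);Y=np.array([-X[1],X[0]])
def st(P): return np.c_[(P[:,:2]-C)@X,(P[:,:2]-C)@Y,P[:,2]]*1000
def carton(names=('scene','side','wrist')):
    for n in names:
        i,d,p=snap(n); P=st(p[d>0])
        q=P[(abs(P[:,0]-25)<50)&(abs(P[:,1])<60)&(P[:,2]>182)&(P[:,2]<200)]
        if len(q)>30: print(n,len(q),np.round(cv2.minAreaRect(q[:,:2].astype(np.float32)),1) if 0 else cv2.minAreaRect(q[:,:2].astype(np.float32)),q[:,2].mean())
E
python3 - <<'E'
from h import *
o=monitor.get_obs();print(o['tool_pos'],o['force'],o['grip_width'])
carton()
i,d,p=snap('wrist','w3.png')
E
```

```text
[0.61236709 0.03327061 0.28255669] [ 0.59742947 -0.193631    0.11904429] 0.08704824891509665
scene 630 ((27.186140060424805, 2.1958885192871094), (70.92356872558594, 61.50788879394531), 89.78598022460938) 189.35815182382652
side 291 ((25.107547760009766, 1.3299942016601562), (63.07716751098633, 79.97480773925781), 1.369776964187622) 190.0436080904314
wrist 10976 ((25.77603530883789, 2.6497535705566406), (71.4486312866211, 56.11389923095703), 89.82151794433594) 190.55858715429784
```

View pics/w3.png

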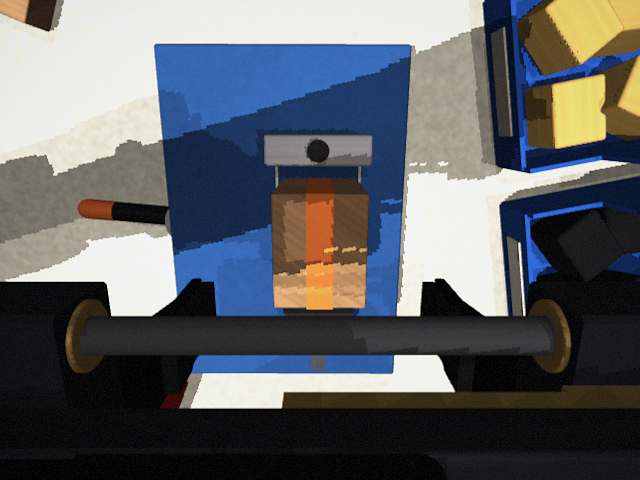

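The carton stands square at stand (26, 2.5) mm, between the fence at (318,150) and the pad, with the lines on either side. The front arm is at (110,210). I'll push that arm with the closed fingers, jaws tangential. Here is a planner for the numbers.

```bash
cat >> h.py <<'E'
def yaw(o):
    z=R.from_euler('xyz',o['tool_rot'],degrees=True).as_matrix()[:,2]; return np.degrees(np.arctan2(z[1],z[0]))
H=np.array([-80.,0.])
def push(phi,off,r=66,z=.085):
    u=np.array([-np.cos(phi),np.sin(phi)]);t=np.array([np.sin(phi),np.cos(phi)])
    s=(H+r*u-off*t)/1000; w=C+s[0]*X+s[1]*Y
    return np.array([w[0],w[1],z,79-np.degrees(phi)])
def rows(start,wps):
    a=np.radians(start[3]); zz=np.array([np.cos(a),np.sin(a)]);yy=np.array([-zz[1],zz[0]])
    for w in wps:
        d=(w-start)[:2]; print([-1]+[round(float(v),4) for v in (start[2]-w[2],d@yy,d@zz)]+[round(float(start[3]-w[3]),1)])
def hub_torque(o=None,r=66,phi=None):
    o=o or monitor.get_obs(); s=st(o['tool_pos'][None])[0]; F=o['force']; f=np.array([F[:2]@X,F[:2]@Y])
    ph=np.radians(79-yaw(o)); u=np.array([-np.cos(ph),np.sin(ph)]);t=np.array([np.sin(ph),np.cos(ph)])
    rel=s[:2]-H; print('time',o['time_s'],'st',s.round(1),'yawphi',ph.round(3),'r',(rel@u).round(1),'off',(rel@t).round(1),'Ft',(f@t).round(2),'Fu',(f@u).round(2),'Fz',F[2].round(1),'T',(-(f@t)*(rel@u)/1000).round(3))
E
python3 - <<'E'
from h import *
o=monitor.get_obs();s=np.r_[o['tool_pos'],yaw(o)];print(s)
a=push(.1,35,z=.25);b=push(.1,35);print(a,b)
rows(s,[a,b])
E
```

```text
[  0.61047302   0.03301057   0.27782864 -10.99742314]
[4.34188417e-01 3.67445549e-02 2.50000000e-01 7.32704220e+01] [4.34188417e-01 3.67445549e-02 8.50000000e-02 7.32704220e+01]
[-1, 0.0278, -0.03, -0.1738, -84.3]
[-1, 0.1928, -0.03, -0.1738, -84.3]
```

Emit:
step_arm([
  [-1, 0, -0.004, -0.02, -10],
  [-1, 0, -0.008, -0.04, -20],
  [-1, 0.004, -0.012, -0.065, -30],
  [-1, 0.008, -0.016, -0.09, -40],
  [-1, 0.012, -0.02, -0.115, -50],
  [-1, 0.016, -0.024, -0.14, -60],
  [-1, 0.02, -0.028, -0.16, -70],
  [-1, 0.028, -0.03, -0.174, -80],
  [-1, 0.028, -0.03, -0.174, -84],
  [-1, 0.028, -0.03, -0.174, -84],
  [-1, 0.028, -0.03, -0.174, -84],
])

```text
time_s: 8.72
tool_pos: [0.4345, 0.0368, 0.2506]
tool_rot: [113.9, 90.0, -173.1]
force: [-0.0, 0.6, 0.6]
grip_width: 0.0005
```

Run:
```python
from h import *
o=monitor.get_obs();s=np.r_[o['tool_pos'],yaw(o)];print(s,o['grip_width'],o['force'])
rows(s,[push(.1,35,z=.2),push(.1,35)])
i,d,p=snap('wrist','w4.png')
P=st(p[d>0]); a=P[np.all((P>[-190,-60,82])&(P<[-98,60,92]),axis=1)]
print(len(a),cv2.fitLine(a[:,:2].astype(np.float32),cv2.DIST_L2,0,.01,.01).ravel(),np.percentile(a,[2,98],axis=0))
snap('side','d4.png')
```

```text
[4.34469959e-01 3.67927368e-02 2.50636602e-01 7.29336313e+01] 0.0005164070793542624 [-0.03407353  0.61027065  0.580123  ]
[-1, 0.0506, 0.0003, -0.0001, -0.3]
[-1, 0.1656, 0.0003, -0.0001, -0.3]
1851 [ 9.9575388e-01 -9.2055351e-02 -1.3942992e+02  5.4499245e+00] [[-174.02449647   -3.44030032   82.45611376]
 [-102.58192159   14.51109049   88.60820842]]
```

View pics/w4.png

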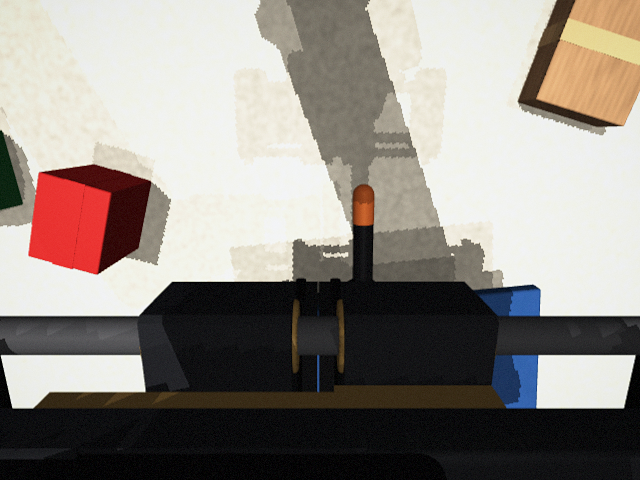

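The front arm (363,230) lies just beside the closed fingers (320), on the push side, and the joint is about 0.095 rad. Descend beside it.

Emit:
step_arm([
  [-1, 0.04, 0, 0, 0],
  [-1, 0.08, 0, 0, 0],
  [-1, 0.12, 0, 0, 0],
  [-1, 0.15, 0, 0, 0],
  [-1, 0.1656, 0, 0, 0],
  [-1, 0.1656, 0, 0, 0],
])

```text
time_s: 9.57
tool_pos: [0.4341, 0.0368, 0.0849]
tool_rot: [108.5, 89.9, -178.5]
force: [0.5, 0.7, 1.1]
grip_width: 0.0004
```

Run:
```python
from h import *
o=monitor.get_obs();s=np.r_[o['tool_pos'],yaw(o)];print(s);hub_torque(o)
rows(s,[push(f,23) for f in np.r_[.1:.46:.06]])
```

```text
[4.34137850e-01 3.67592557e-02 8.48742257e-02 7.29865317e+01]
time 9.575 st [-149.2  -28.2   84.9] yawphi 0.105 r 65.9 off -35.3 Ft 0.81 Fu -0.3 Fz 1.1 T -0.054
[-1, -0.0001, 0.0, 0.012, -0.3]
[-1, -0.0001, 0.0013, 0.016, 3.2]
[-1, -0.0001, 0.0023, 0.0201, 6.6]
[-1, -0.0001, 0.0031, 0.0242, 10.0]
[-1, -0.0001, 0.0037, 0.0283, 13.5]
[-1, -0.0001, 0.004, 0.0325, 16.9]
```

Emit:
step_arm([
  [-1, 0, 0, 0.004, 0],
  [-1, 0, 0, 0.008, 0],
  [-1, 0, 0, 0.012, 0],
  [-1, 0, 0.0006, 0.014, 1.5],
  [-1, 0, 0.0013, 0.016, 3],
  [-1, 0, 0.0018, 0.018, 5],
  [-1, 0, 0.0023, 0.02, 6.6],
  [-1, 0, 0.0027, 0.022, 8.3],
  [-1, 0, 0.0031, 0.0242, 10],
  [-1, 0, 0.0034, 0.0262, 11.7],
  [-1, 0, 0.0037, 0.0283, 13.5],
  [-1, 0, 0.004, 0.0325, 17],
])

```text
time_s: 11.08
tool_pos: [0.439, 0.0663, 0.0853]
tool_rot: [174.1, 89.7, -130.2]
force: [-2.9, -6.6, 4.5]
grip_width: 0.0007
```

Run:
```python
from h import *
hub_torque()
s=push(.4,23); s[2]=.085
rows(s,[push(f,23) for f in np.r_[.45:1.11:.06]])
```

```text
time 11.075 st [-150.1    1.7   85.3] yawphi 0.406 r 65.1 off -26.1 Ft -7.08 Fu -1.26 Fz 4.5 T 0.461
[-1, 0.0, 0.0011, 0.0033, 2.9]
[-1, 0.0, 0.0021, 0.0074, 6.3]
[-1, 0.0, 0.0029, 0.0115, 9.7]
[-1, 0.0, 0.0035, 0.0157, 13.2]
[-1, 0.0, 0.0038, 0.0198, 16.6]
[-1, 0.0, 0.0039, 0.024, 20.1]
[-1, 0.0, 0.0037, 0.0282, 23.5]
[-1, 0.0, 0.0033, 0.0324, 26.9]
[-1, 0.0, 0.0026, 0.0365, 30.4]
[-1, 0.0, 0.0016, 0.0406, 33.8]
[-1, 0.0, 0.0005, 0.0446, 37.2]
[-1, 0.0, -0.001, 0.0486, 40.7]
```

Emit:
step_arm([
  [-1, 0, 0.001, 0.0033, 3],
  [-1, 0, 0.002, 0.0074, 6.3],
  [-1, 0, 0.003, 0.0115, 9.7],
  [-1, 0, 0.0035, 0.0157, 13.2],
  [-1, 0, 0.0038, 0.0198, 16.6],
  [-1, 0, 0.0039, 0.024, 20],
  [-1, 0, 0.0037, 0.0282, 23.5],
  [-1, 0, 0.0033, 0.0324, 27],
  [-1, 0, 0.0026, 0.0365, 30.4],
  [-1, 0, 0.0016, 0.0406, 33.8],
  [-1, 0, 0.0005, 0.0446, 37.2],
  [-1, 0, -0.001, 0.0486, 40.7],
])

```text
time_s: 12.58
tool_pos: [0.4654, 0.1078, 0.0849]
tool_rot: [-176.1, 89.6, -161.0]
force: [-6.5, -3.0, 6.9]
grip_width: 0.0006
```

Run:
```python
from h import *
hub_torque()
i,d,p=snap('side','d5.png');P=st(p[d>0])
j=P[np.all((P>[0,-60,120])&(P<[50,0,150]),axis=1)]; print('jaw',len(j),np.percentile(j,[50,95,99],axis=0)[:,1])
carton(('scene','side'))
s=push(1.11,23)
rows(s,[push(1.11,38),push(1.11,38,z=.15)])
a=push(-.47,38,z=.15); s2=push(1.11,38,z=.15); rows(s2,[a])
```

```text
time 12.575 st [-132.1   47.5   84.9] yawphi 1.115 r 65.6 off -25.8 Ft -7.03 Fu -1.16 Fz 6.9 T 0.461
jaw 11 [-14.15964104  -2.8863007   -1.35474677]
scene 631 ((26.852764129638672, 4.961055755615234), (70.52786254882812, 61.82612609863281), 89.46331787109375) 189.3614977066891
side 268 ((25.02939796447754, 6.3570709228515625), (66.474853515625, 79.9114990234375), 5.647758960723877) 189.93692606060657
[-1, 0.0, -0.0, -0.015, 0.0]
[-1, -0.065, -0.0, -0.015, 0.0]
[-1, 0.0, -0.1046, -0.0276, -90.5]
```

Emit:
step_arm([
  [-1, 0, 0, -0.005, 0],
  [-1, 0, 0, -0.015, 0],
  [-1, -0.03, 0, -0.015, 0],
  [-1, -0.06, 0, -0.015, 0],
  [-1, -0.085, 0, -0.015, 0],
  [-1, -0.085, 0, -0.015, 0],
])

```text
time_s: 13.48
tool_pos: [0.4549, 0.1052, 0.1725]
tool_rot: [-4.7, 89.7, 10.5]
force: [-0.2, -0.6, 0.4]
grip_width: 0.0006
```

Emit:
step_arm([
  [-1, 0, -0.01, -0.003, -10],
  [-1, 0, -0.02, -0.006, -20],
  [-1, 0, -0.03, -0.009, -30],
  [-1, 0, -0.045, -0.012, -40],
  [-1, 0, -0.06, -0.015, -50],
  [-1, 0, -0.075, -0.018, -60],
  [-1, 0, -0.09, -0.022, -70],
  [-1, 0, -0.1, -0.026, -80],
  [-1, 0, -0.1046, -0.0276, -90],
  [-1, 0, -0.1046, -0.0276, -90],
  [-1, 0, -0.1046, -0.0276, -90],
])

```text
time_s: 14.85
tool_pos: [0.4543, -0.003, 0.1698]
tool_rot: [66.3, 90.0, 171.5]
force: [-0.7, 0.3, -0.7]
grip_width: 0.0001
```

Run:
```python
from h import *
o=monitor.get_obs();s=np.r_[o['tool_pos'],yaw(o)];print(s);hub_torque(o)
i,d,p=snap('wrist','w6.png')
P=st(p[d>0]); a=P[np.all((P>[-190,-120,82])&(P<[-98,30,92]),axis=1)]
print(len(a)); 
if len(a)>20: print(cv2.fitLine(a[:,:2].astype(np.float32),cv2.DIST_L2,0,.01,.01).ravel(),np.percentile(a,[2,98],axis=0))
rows(s,[push(-.46,36,z=.17),push(-.46,36)])
```

```text
[ 4.54343233e-01 -2.99066850e-03  1.69831956e-01  1.05154624e+02]
time 14.85 st [-121.8  -63.4  169.8] yawphi -0.456 r 65.5 off -38.5 Ft 0.46 Fu 0.55 Fz -0.7 T -0.03
1961
[   0.8398955    0.5427482 -142.51047    -39.778614 ] [[-160.89543118  -53.44035864   82.45974854]
 [-123.40499516  -24.38772519   88.66361554]]
[-1, -0.0002, 0.0004, 0.0022, -0.2]
[-1, 0.0848, 0.0004, 0.0022, -0.2]
```

View pics/w6.png

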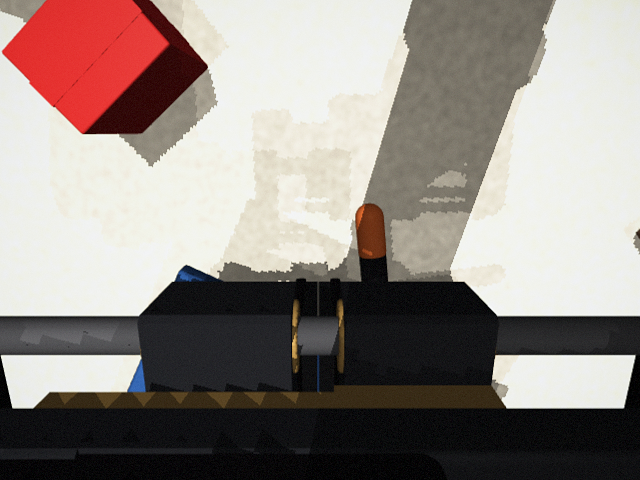

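The next arm (370,230) is beside the fingers, on the push side. Its line gives joint ≈ 1.00, while the first arm read 0.09 at the start. Descend and approach.

Emit:
step_arm([
  [-1, 0.03, 0, 0, 0],
  [-1, 0.06, 0, 0, 0],
  [-1, 0.085, 0, 0, 0],
  [-1, 0.085, 0, 0, 0],
  [-1, 0.085, 0, 0, 0],
])

```text
time_s: 15.52
tool_pos: [0.4555, -0.0031, 0.0863]
tool_rot: [-102.7, 89.9, 2.6]
force: [0.5, -0.0, 0.3]
grip_width: 0.0006
```

```bash
cat >> h.py <<'E'
def hang():
    o=monitor.get_obs(); s=st(o['tool_pos'][None])[0]; ph=np.radians(79-yaw(o)); t=np.array([np.sin(ph),np.cos(ph)])
    off=(s[:2]-H)@t; return round(ph+(off+17.5)/75,3)
E
python3 - <<'E'
from h import *
o=monitor.get_obs();s=np.r_[o['tool_pos'],yaw(o)];hub_torque(o)
rows(s,[push(f,20) for f in np.r_[-.46:-.07:.04]])
E
```

```text
time 15.525 st [-120.7  -63.3   86.3] yawphi -0.459 r 64.5 off -38.8 Ft -0.17 Fu -0.49 Fz 0.3 T 0.011
[-1, 0.0013, 0.0015, 0.0187, -0.1]
[-1, 0.0013, 0.0022, 0.0213, 2.2]
[-1, 0.0013, 0.0029, 0.024, 4.5]
[-1, 0.0013, 0.0034, 0.0267, 6.8]
[-1, 0.0013, 0.0038, 0.0295, 9.1]
[-1, 0.0013, 0.0041, 0.0322, 11.4]
[-1, 0.0013, 0.0044, 0.0349, 13.7]
[-1, 0.0013, 0.0045, 0.0377, 16.0]
[-1, 0.0013, 0.0044, 0.0405, 18.3]
[-1, 0.0013, 0.0043, 0.0432, 20.5]
```

Emit:
step_arm([
  [-1, 0.001, 0.0005, 0.006, 0],
  [-1, 0.001, 0.001, 0.013, 0],
  [-1, 0.001, 0.0015, 0.0187, 0],
  [-1, 0.001, 0.0022, 0.0213, 2.2],
  [-1, 0.001, 0.003, 0.024, 4.5],
  [-1, 0.001, 0.0034, 0.0267, 6.8],
  [-1, 0.001, 0.0038, 0.0295, 9.1],
  [-1, 0.001, 0.0041, 0.0322, 11.4],
  [-1, 0.001, 0.0044, 0.035, 13.7],
  [-1, 0.001, 0.0045, 0.0377, 16],
  [-1, 0.001, 0.0044, 0.0405, 18.3],
  [-1, 0.001, 0.0044, 0.0405, 18.3],
])

```text
time_s: 17.02
tool_pos: [0.4398, 0.0324, 0.085]
tool_rot: [-171.7, 89.8, -84.8]
force: [-0.4, -6.3, 4.0]
grip_width: 0.0003
```

Run:
```python
from h import *
hub_torque();print(hang())
i,d,p=snap('scene','s7.png'); 
carton(('scene','side'))
s=push(-.14,20)
rows(s,[push(f,20) for f in np.r_[-.12:.15:.02]])
```

```text
time 17.025 st [-142.8  -31.4   85. ] yawphi -0.139 r 66.5 off -22.5 Ft -6.32 Fu 0.05 Fz 4.0 T 0.421
-0.205
scene 623 ((27.738561630249023, 11.324886322021484), (70.2473373413086, 60.098060607910156), 89.14576721191406) 189.47036376380882
side 299 ((24.211606979370117, 12.325824737548828), (79.22454833984375, 69.94061279296875), 81.38890075683594) 189.88664668047738
[-1, 0.0, 0.0004, 0.0013, 1.1]
[-1, 0.0, 0.0007, 0.0027, 2.3]
[-1, 0.0, 0.0011, 0.004, 3.4]
[-1, 0.0, 0.0014, 0.0053, 4.6]
[-1, 0.0, 0.0017, 0.0067, 5.7]
[-1, 0.0, 0.0019, 0.008, 6.9]
[-1, 0.0, 0.0021, 0.0094, 8.0]
[-1, 0.0, 0.0023, 0.0108, 9.2]
[-1, 0.0, 0.0025, 0.0121, 10.3]
[-1, 0.0, 0.0027, 0.0135, 11.5]
[-1, 0.0, 0.0028, 0.0149, 12.6]
[-1, 0.0, 0.0029, 0.0163, 13.8]
[-1, 0.0, 0.0029, 0.0176, 14.9]
[-1, 0.0, 0.003, 0.019, 16.0]
```

Joint ≈ 1.37 and the carton is sliding, about 2–3 mm short of the fence. From here small slow steps, watching the force.

Emit:
step_arm([
  [-1, 0, 0.0004, 0.0013, 1],
  [-1, 0, 0.0007, 0.0027, 2.3],
])

```text
time_s: 17.42
tool_pos: [0.4392, 0.0346, 0.085]
tool_rot: [-175.6, 89.8, -91.0]
force: [-1.7, -7.5, 4.0]
grip_width: 0.0006
```

```bash
python3 -c "
from h import *
hub_torque();print(hang())
s=push(-.10,20);rows(s,[push(f,20) for f in (-.08,-.06)])"
```

```text
time 17.425 st [-143.9  -29.3   85. ] yawphi -0.098 r 66.4 off -23.0 Ft -7.66 Fu 1.03 Fz 4.0 T 0.509
-0.171
[-1, 0.0, 0.0004, 0.0013, 1.1]
[-1, 0.0, 0.0007, 0.0027, 2.3]
```

Emit:
step_arm([
  [-1, 0, 0.0003, 0.0013, 1.1],
  [-1, 0, 0.0006, 0.0027, 2.3],
])

```text
time_s: 17.68
tool_pos: [0.4385, 0.0373, 0.085]
tool_rot: [177.5, 89.8, -100.2]
force: [-1.4, -8.9, 4.3]
grip_width: 0.0003
```

```bash
python3 -c "
from h import *
hub_torque();print(hang())
s=push(-.06,20);rows(s,[push(f,20) for f in (-.04,-.02)])"
```

```text
time 17.675 st [-145.   -26.8   85. ] yawphi -0.058 r 66.5 off -23.0 Ft -9.05 Fu 0.17 Fz 4.3 T 0.602
-0.131
[-1, 0.0, 0.0004, 0.0013, 1.1]
[-1, 0.0, 0.0007, 0.0027, 2.3]
```

Emit:
step_arm([
  [-1, 0, 0.0003, 0.0013, 1.1],
  [-1, 0, 0.0006, 0.0027, 2.3],
])

```text
time_s: 17.92
tool_pos: [0.438, 0.0402, 0.085]
tool_rot: [171.0, 89.7, -109.0]
force: [-3.1, -8.0, 5.1]
grip_width: 0.0003
```

```bash
python3 -c "
from h import *
hub_torque();print(hang())
carton(('scene','side'))
s=push(-.02,20);rows(s,[push(f,20) for f in (0,.02)])"
```

```text
time 17.925 st [-146.1  -24.2   85. ] yawphi -0.018 r 66.5 off -23.0 Ft -8.39 Fu 1.66 Fz 5.1 T 0.558
-0.091
scene 629 ((26.791641235351562, 13.52182388305664), (70.03608703613281, 60.93893814086914), 89.22755432128906) 189.34461178586182
side 306 ((22.932374954223633, 15.022174835205078), (74.80482482910156, 64.98571014404297), 88.07814025878906) 190.03996440103862
[-1, 0.0, 0.0004, 0.0013, 1.1]
[-1, 0.0, 0.0007, 0.0027, 2.3]
```

Emit:
step_arm([
  [-1, 0, 0.0003, 0.0013, 1.1],
  [-1, 0, 0.0006, 0.0027, 2.3],
])

```text
time_s: 18.27
tool_pos: [0.4376, 0.0428, 0.0848]
tool_rot: [166.8, 89.7, -115.5]
force: [-2.0, -7.5, 5.1]
grip_width: 0.0002
```

```bash
python3 -c "
from h import *
hub_torque();print(hang())
for k in range(6): read_camera('side'); o=monitor.get_obs(); print(round(float(o['time_s']),2),np.round(o['force'],2),end=' ')
print(hang());hub_torque()"
```

```text
time 18.275 st [-147.   -21.6   84.8] yawphi 0.023 r 66.5 off -23.1 Ft -7.77 Fu 0.38 Fz 5.1 T 0.516
-0.052
18.32 [-2.57 -7.88  4.86] 18.38 [-3.31 -6.89  4.05] 18.43 [-3.1  -8.44  5.37] 18.48 [-4.07 -7.33  4.43] 18.52 [-2.41 -7.33  5.84] 18.57 [-2.61 -7.27  6.06] -0.049
time 18.575 st [-147.   -21.4   84.8] yawphi 0.022 r 66.5 off -22.8 Ft -7.66 Fu 1.01 Fz 6.1 T 0.51
```

Emit:
step_arm([
  [-1, 0, 0.0003, 0.0013, 1.1],
  [-1, 0, 0.0005, 0.0027, 2.3],
])

```text
time_s: 18.82
tool_pos: [0.4374, 0.0452, 0.0848]
tool_rot: [163.9, 89.7, -120.7]
force: [-3.8, -8.9, 6.0]
grip_width: 0.0006
```

```bash
cat >> h.py <<'E'
def avg(n=6):
    L=[]
    for k in range(n):
        read_camera('side'); o=monitor.get_obs(); ph=np.radians(79-yaw(o)); t=np.array([np.sin(ph),np.cos(ph)])
        F=o['force'];L.append([F[:2]@X*t[0]+F[:2]@Y*t[1],(st(o['tool_pos'][None])[0][:2]-H)@t,hang()])
    print('Ft,off,hang',np.mean(L,0).round(3),np.std(L,0).round(3))
E
python3 -c "
from h import *
hub_torque();avg()"
```

```text
time 18.825 st [-147.7  -19.3   84.8] yawphi 0.063 r 66.3 off -23.5 Ft -9.54 Fu 1.41 Fz 6.0 T 0.633
Ft,off,hang [-9.0560e+00 -2.3294e+01 -1.5000e-02] [0.442 0.023 0.   ]
```

Emit:
step_arm([
  [-1, 0, 0.0003, 0.0013, 1.1],
  [-1, 0, 0.0004, 0.0027, 2.3],
])

```text
time_s: 19.38
tool_pos: [0.4372, 0.0476, 0.0846]
tool_rot: [161.5, 89.6, -125.4]
force: [-5.5, -9.6, 7.4]
grip_width: 0.0006
```

```bash
python3 -c "
from h import *
hub_torque();avg();carton(('scene','side','scene'))"
```

```text
time 19.375 st [-148.3  -17.    84.6] yawphi 0.103 r 66.1 off -23.9 Ft -10.81 Fu 2.45 Fz 7.4 T 0.715
Ft,off,hang [-1.0222e+01 -2.3752e+01  1.9000e-02] [0.414 0.039 0.   ]
scene 635 ((25.579479217529297, 14.081596374511719), (70.51734161376953, 64.14048767089844), 89.59060668945312) 189.35112184855245
side 305 ((25.855588912963867, 14.432628631591797), (73.6398696899414, 63.932552337646484), 88.5074691772461) 190.04915491994836
scene 627 ((26.898296356201172, 13.849609375), (70.97606658935547, 62.554359436035156), 87.73798370361328) 189.35801518165226
```

Force is now rising as specified (7.6 → 9.1 → 10.2 N) and the carton has stopped at y ≈ 14 mm. The clamp force works out at about 10 N, so one more equal step should give about 14 N.

Emit:
step_arm([
  [-1, 0, 0.0002, 0.0013, 1.1],
  [-1, 0, 0.0003, 0.0027, 2.3],
])

```text
time_s: 20.08
tool_pos: [0.4371, 0.0499, 0.0845]
tool_rot: [158.2, 89.5, -131.0]
force: [-7.4, -10.5, 7.5]
grip_width: 0.0004
```

```bash
python3 -c "
from h import *
hub_torque();avg(8)"
```

```text
time 20.075 st [-148.8  -14.8   84.5] yawphi 0.143 r 66.0 off -24.5 Ft -12.36 Fu 3.52 Fz 7.5 T 0.815
Ft,off,hang [-11.315 -24.227   0.053] [0.462 0.037 0.   ]
```

The estimate is about 14 N from the force rise and 15 N from absolute torque. Back off and rise.

Emit:
step_arm([
  [-1, 0, 0, -0.005, 0],
  [-1, 0, 0, -0.015, 0],
  [-1, 0, 0, -0.02, 0],
  [-1, -0.03, 0, -0.02, 0],
  [-1, -0.07, 0, -0.02, 0],
  [-1, -0.11, 0, -0.02, 0],
  [-1, -0.15, 0, -0.02, 0],
  [-1, -0.15, 0, -0.02, 0],
])

```text
time_s: 21.48
tool_pos: [0.435, 0.0351, 0.2379]
tool_rot: [-64.7, 89.6, 6.2]
force: [0.1, 0.1, 0.0]
grip_width: 0.0005
```

Run:
```python
from h import *
o=monitor.get_obs();print(o['tool_pos'],o['force'])
carton()
i,d,p=snap('wrist'); P=st(p[d>0]); a=P[np.all((P>[-190,-60,82])&(P<[-98,60,92]),axis=1)]
if len(a)>20: f=cv2.fitLine(a[:,:2].astype(np.float32),cv2.DIST_L2,0,.01,.01).ravel(); print(f,np.arctan2(f[3],-80-f[2]))
a,_,_=snap('scene');b,_,_=snap('side')
c1=cv2.resize(a[200:350,160:440],(784,420));c2=cv2.resize(b[170:290,230:450],(330,180))
cv2.imwrite('pics/f.png',np.vstack([c1,np.pad(c2,((0,0),(0,454),(0,0)))])[:,:,::-1])
```

```text
[0.4349865  0.03514696 0.23792144] [0.12542415 0.14949285 0.0373646 ]
scene 629 ((26.835250854492188, 13.991397857666016), (70.44316101074219, 61.62614440917969), 88.98143768310547) 189.40682739719162
side 301 ((25.477313995361328, 14.396526336669922), (76.08088684082031, 67.49735260009766), 87.94278717041016) 190.08686781399925
[ 9.9977005e-01 -2.1443101e-02 -1.4289417e+02  1.8747102e+00] 0.029798556
```

View pics/f.png

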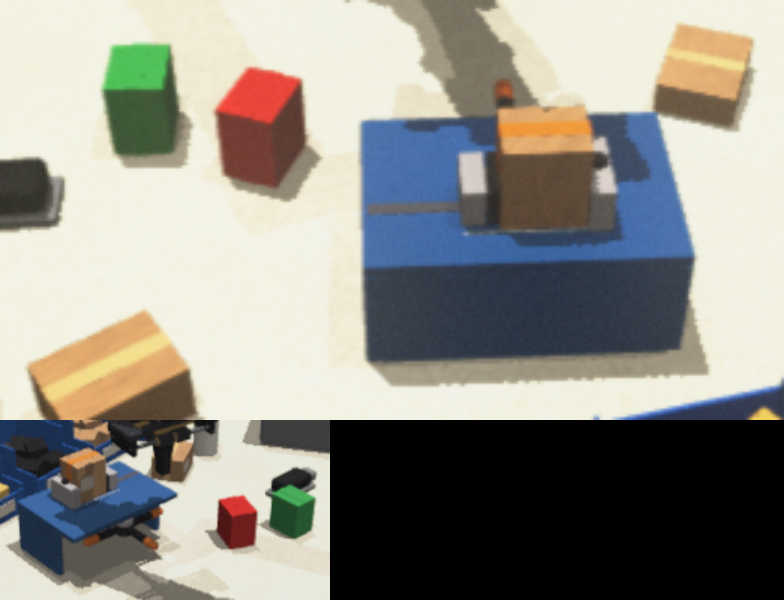

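```bash
python3 -c "
from cell import env
print(env.sign_off())"
```

```text
the job is handed in; nothing more can be done
None
```

The orange-taped carton is clamped against the fence on the blue stand, at an estimated 14 N, and I have handed the job in. It took about 21.5 s of robot time.

**Placing:** I gripped the carton by its x faces, set it upright between the white lines and let go. It measured square to the stand, about 1 mm from the bay centre along x.

**Clamping:** I turned the handle clockwise in two pushes with the closed fingers, on the front arm and then the next one. I stopped once the push force had risen from 7.6 N to 11.3 N. That rise corresponds to about 14 N of clamping, and the absolute torque to about 15 N.

**Last checks:**
- The carton is upright with its centre at stand x ≈ 26 mm, y ≈ 14 mm, and did not move when the fingers came away.
- The arm is well clear and the tool force reads zero.
- The green, red, brown and flat cartons look unmoved in the last picture. I did not re-measure the other bystanders, but the arm never went near them.

**One small disagreement:** the finger position put the final handle angle at about 1.62 rad and the camera at about 1.60 rad. The gap is worth about 3 N, so the clamp force is within the 8–24 N band either way.

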